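Tighten the lathe chuck with its T-handled key

ROBOT

A 6-joint arm with a two-finger parallel gripper is mounted at the origin on the work surface. World frame = base frame: x ahead of the robot, y to its left, z up, the work surface at z = 0. Lengths are in mm, angles in rad, forces in N, time in s.
With the tool pointing down it reaches from about 275 to 750 mm from the base axis. Payload 10.2 kg.
Tool frame: the origin (TCP) lies midway between the tips of the shut fingers; the grasp point (between the pads) lies 19 mm behind it; z points along the fingers, y is the line along which they close (so a half turn about z gives the same grasp; the last joint's range is limited). The gripper opens to 85 mm and grips with 20 to 120 N. Pads are 22 mm wide; open, the fingers measure 114 mm over their backs; the gripper's body (76 mm by 85 mm) begins 54 mm behind the grasp point. The pads swing forward as they close: fully open they stand 13 mm farther back than shut.
Start: joints at [1.063, 0.313, 1.498, -0, 1.331, -0.223], TCP at [147.52, 503.854, 231.294] pointing down, gripper open.
Joint ranges: [-2.94, 2.94], [-0.97, 2.17], [0.19, 2.56], [-1.23, 4.37], [0.02, 3.11], [-2.88, 2.88]. Speed limits (rad/s): [2.39, 2.39, 3.01, 3.14, 3.14, 3.14].

INTERFACE

Orientations are given as a unit quaternion [w, x, y, z].
In Python, from rig import sense, capture, finish_job, find_in, place_of gives the robot as it stands. The module is installed in compiled form; this text tells all that it offers.
- The arm moves only by the shell command python3 -m jog 'ROWS' [FORCE]. ROWS is JSON, a list of rows, each an object of numbers: "tx", "ty", "tz": the shift along the tool's x, y, z in mm; "ax", "ay", "az": the turn, a rotation vector about the tool's x, y, z in rad; "jaw": the closure, from -1 (fully open) to 1 (shut), so that 0 is half open. In form: [{"tx": .., "ty": .., "tz": .., "ax": .., "ay": .., "az": .., "jaw": ..}, ...]. A call has 1 to 5 rows; each row shifts and turns the commanded pose from where the row before left it, along the tool's axes as they then stand; what a row does not reach is not made up. A row lasts 1/8 s, in which the tool goes at most 62.5 mm and 10.7 degrees, less where a joint would pass 70% of its speed; a pose out of reach is approached as far as the arm can. A call with a gripper value outside its range is refused whole. The fingers move at their own pace and stop on an object; FORCE is the grip in N (left out, the last holds). Time passes only in rows, so rows that do not move let the fingers close. It gives the time, the measured TCP pose, the force, the opening and the grip force at its end, in the units of the state.
- sense(): the state, without advancing time (a new reading comes with each control period).
- capture(name): name is "scene" or "side" or "wrist"; returns a dict with "color" (420x560x3 uint8, red, green, blue), "depth" (420x560 float32, mm along the optical axis (not along the pixel's ray), 0 where there is no reading), "fx", "fy", "cx", "cy" (pixels), "camera_from_world" (4x4, takes a point from world to camera coordinates); the wrist camera has in their place "mount" (4x4, takes a point from camera to tool coordinates, whose origin is the TCP and whose axes are the flange's). Camera axes: x right, y up, looking along -z (the intrinsics and any distortion apply to the point x, -y, -z); pixel columns grow to the right and rows downward; lengths in mm; the calibration is good to about 2 mm. A picture is of the moment at which its call begins: read the wrist's pose just before it.
- finish_job(): hands the job in; it is judged then, once.
Trained networks look in the newest picture that a camera, given by its name, has taken for a name from the list of things; names that differ only in an ending like _2 or _b are one class to them, and where a whole thing is asked for, a point or a joint stands for the part that bears it (a point fixed in the world has none). Each returns a list of dicts, best first, with "conf" (0 to 1); they miss things now and then, are a little off and sometimes report something else, mostly with a low value. They report only what shows in the picture. A call takes as long as a camera call. They do not tell look-alikes from the thing itself.
- find_in(query, camera): "centre" ([column, row] in pixels, amid what is visible of it).
- place_of(query, camera): "centre" ([column, row] in pixels: a listed point, or the origin of a listed thing).
The state is a dict: "time_s": time; "joints": joint angles; "dq": joint speeds; "tau": joint torques, N m; "eef_pos": TCP position; "ee_rot": TCP orientation; "force": force on the tool from outside, world axes, zero at the start; "wrist_torque": the same for the moment, N m; "grip_width": opening from 0.0 (shut) to 1.0 (fully open); "grip_force": force on a finger pad.
Only numpy, scipy, OpenCV 4.12 (cv2) and the standard library are available. Lean on these libraries where they do the work, as an engineer would, in place of code of your own. Each camera call takes 0.05 s, during which the arm holds its last target. There are 200 camera calls.

TASK

The brass bar in the lathe is only loosely held by the chuck. Take the T-handled chuck key out of the wooden tool block, push it fully home into the square socket on your side of the chuck, and turn it clockwise until the jaws are tight on the bar and the key will go no further. Never leave a key in a chuck: draw it out and stand it back in its hole in the tool block, and leave the oil bottle and the spanner where they are.

Things in the scene. Friction and masses are not known exactly. Their poses are not given: they have to be found in the camera images.
- key_grip (a point): Centre of the head of the chuck key, a loose T-shaped steel tool, 88 mm long, about 0.28 kg. z runs along the shank from tip to head (upright at the start), x along the T-bar. The head is a block 22 x 22 x 28 mm (z); the T-bar, 9 mm thick, 123 mm long, passes through this point along x, so the free flats to grip face +y and -y. The point is 74 mm from the tip, 14 mm from the head's ends.
- key_tip (a point): Tip of the chuck key: centre of the end of its square driving end, 74 mm from key_grip along -z; axes as key_grip. The driving end is 12 mm square (flats facing x and y) and 24 mm long, its first 6 mm tapering to 8 mm square at the end; then a round shank of 17 mm diameter up to the head, 60 mm from the tip.
- socket (a point): Centre of the mouth of the chuck's square socket, in a dark round 26 mm pinion in the chuck's rim. z points out of the socket along its axis and leans 24 to 45 degrees from vertical, towards the robot. Hole: 13.5 mm square, mouth bevelled 2 mm all round, 3 mm deep; fully home the tip is about 24 mm deep. This frame is the chuck's and does not turn with the square, whose angle about z is not given.
- socket_floor (a point): Bottom of the same socket, 26 mm below the mouth on its axis. The square stands at any angle (red dot beside one flat): look, or press lightly and turn until it drops in (it enters within some 7 degrees of square, at any quarter turn, then has that much play). Clockwise seen from outside (negative about the socket's z) tightens: stiff, about 0.07 N m, 50 to 105 degrees in all, then it stops dead.
- jaw0 (a joint): Travel of the chuck's three steel jaws towards the bar, in m: grows as the key is turned clockwise, only 3 mm for a whole turn, too fine for the reading to be of use. Tight on the bar at 0.00105, the dead stop; at the start 0.4 to 0.85 mm short of it. Turned, the jaws stay where they are.
- chuck_mid (a point): Centre of the grey steel chuck: 125 mm diameter, 56 mm thick along the spindle, 165 mm above the bench; y along the spindle towards the headstock (robot's left), which begins 47 mm from here and reaches 90 mm above the spindle at its belt guard. The spindle is held by its index pin and does not turn. The bar, 32 mm brass, sticks out to the right. The rim's two other pinions are only marks.
- block_hole (a point): Centre of the mouth of the key's hole in the top of the fixed wooden tool block (64 x 130 mm in x and y, 45 mm high). z up. The hole is upright, 20 mm in diameter, 32 mm deep, 31 mm from the block's +y end. The key stands in it on its tip, key_grip 42 mm above this point. Four drills, up to 18 mm tall, stand 48 to 80 mm away towards the block's -y end.
- oil: White oil bottle, black band, red nozzle, 54 mm diameter, 152 mm tall, on the bench on the opposite side (left or right) from the block; origin at the centre of its underside. Not to be disturbed.
- spanner: Steel open-ended spanner, 140 mm long, lying on a 3 mm black mat on the bench in front of the lathe; x along it. Not to be disturbed.
Not all that is in view belongs to the job. What is shaped like the part that bears key_grip but orange is not meant.

How it is judged:
By the outcome, as a careful person would: the job done as asked, in the order asked, and still so for the second after the job is handed in, with the robot touching nothing.
It also fails if it takes over 72 s, if anything falls off the work surface, if the arm or the gripper's body presses on something with over 40 N, if the wrist force passes 120 N, or if a joint passes its speed limit or range.

## Working session

There is one attempt and no reset: what is moved stays moved. The work goes in short steps, Python scripts to look and compute and a shell command to move; the robot and the scene stay as the last step left them, time stands still between calls to the robot, and variables do not carry over. Pictures are saved under pics/ and viewed, at most 14 in all, crops included, and the job is handed in when it is done.

```bash
mkdir -p pics
cat > h.py <<'E'
import numpy as np, cv2
from rig import sense, capture, finish_job, find_in, place_of
from scipy.spatial.transform import Rotation as R
def save(c,name): cv2.imwrite('pics/'+name, c['color'][:,:,::-1])
def pose():
    s=sense(); q=s['ee_rot']; T=np.eye(4); T[:3,:3]=R.from_quat([q[1],q[2],q[3],q[0]]).as_matrix(); T[:3,3]=s['eef_pos']; return T
def wfc(c,T=None):
    return np.linalg.inv(c['camera_from_world']) if 'camera_from_world' in c else T@np.array(c['mount'])
def pt(c,u,v,T=None,d=None):
    if d is None:
        p=c['depth'][int(v)-2:int(v)+3,int(u)-2:int(u)+3]; d=np.median(p[p>0])
    x=np.array([(u-c['cx'])/c['fx']*d,-(v-c['cy'])/c['fy']*d,-d,1]); return (wfc(c,T)@x)[:3]
def proj(c,P,T=None):
    q=np.linalg.inv(wfc(c,T))@np.append(P,1); return np.array([c['cx']+c['fx']*q[0]/-q[2], c['cy']-c['fy']*q[1]/-q[2]])
E
python3 - <<'E'
from h import *
np.set_printoptions(precision=1,suppress=True)
print(sense())
ims=[]
for n in ['scene','side']:
    c=capture(n); ims.append(c['color'][:,:,::-1]); save(c,n+'0.png')
    print(n,np.linalg.inv(c['camera_from_world'])[:3,3],c['fx'])
    for q in ['key_grip','key_tip','socket','socket_floor','chuck_mid','block_hole','oil','spanner']:
        for r in place_of(q,n)[:3]:
            u,v=r['centre']; print(q,round(r['conf'],2),np.round([u,v]),pt(c,u,v))
E
```

```text
{'time_s': 0.0, 'joints': array([ 1.1,  0.3,  1.5, -0. ,  1.3, -0.2]), 'dq': array([-0., -0.,  0.,  0., -0.,  0.]), 'tau': array([ -0. , -41.2, -26. ,  -0. ,   0. ,   0. ]), 'eef_pos': array([147.4, 503.6, 230.7]), 'ee_rot': array([-0. ,  0.1,  1. , -0. ]), 'force': array([-0.2, -0.2,  0.1]), 'wrist_torque': array([-0., -0.,  0.]), 'grip_force': 0.0, 'grip_width': 0.9996336740059742}
scene [ 850.6 -173.6  905.1] 393.2252152575025
key_grip 0.67 [387. 167.] [445.5 320.4  96.9]
key_grip 0.62 [347. 133.] [293.  296.6  81.8]
key_tip 0.79 [380. 180.] [444.9 309.8  44.6]
key_tip 0.5 [344. 149.] [288.5 303.    2.2]
socket 0.88 [324. 248.] [606.8  31.3 212. ]
socket_floor 0.83 [324. 256.] [624.8  20.8 224.8]
chuck_mid 0.71 [328. 271.] [655.6  12.6 225.7]
block_hole 0.61 [387. 172.] [447.4 322.2  76.2]
oil 0.97 [170. 276.] [ 451.  -267.2   52.1]
oil 0.5 [383. 173.] [437.1 321.8  57.6]
spanner 0.94 [285. 232.] [451.4  26.9  10. ]
side [ -37.7 -545.7  607. ] 404.01193843958237
key_grip 0.76 [135. 224.] [285.5 297.3  86.5]
key_grip 0.56 [187. 197.] [449.9 324.5  92.5]
key_tip 0.82 [133. 252.] [272.5 310.4   0.6]
key_tip 0.8 [183. 220.] [409.1 284.1  54.3]
socket 0.78 [309. 172.] [618.2  40.5 218.1]
socket_floor 0.73 [314. 180.] [602.4  10.3 214. ]
chuck_mid 0.76 [317. 192.] [609.9   2.7 182.1]
block_hole 0.92 [182. 215.] [429.4 323.6  45.9]
oil 0.83 [350. 360.] [ 400.5 -283.1   31.8]
spanner 0.98 [255. 274.] [444.6  30.    9.7]
```

Run:
```python
import cv2,numpy as np
a=cv2.imread('pics/scene0.png');b=cv2.imread('pics/side0.png')
A=cv2.resize(a[90:320,150:430],None,fx=2,fy=2,interpolation=cv2.INTER_CUBIC)
cv2.imwrite('pics/a.png',A)
cv2.imwrite('pics/b.png',cv2.resize(b[120:400,100:400],None,fx=2,fy=2,interpolation=cv2.INTER_CUBIC))
```

```text
(no output)
```

View pics/a.png

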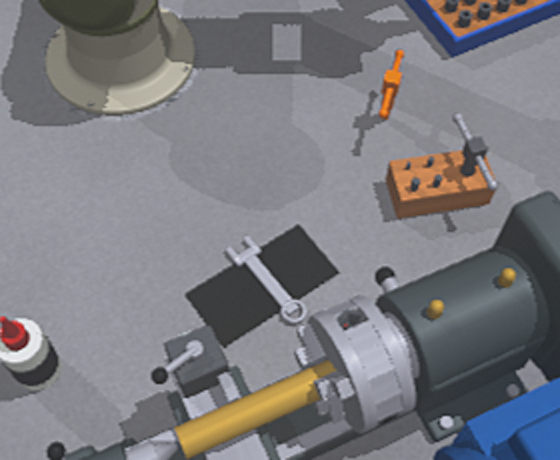

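View pics/b.png

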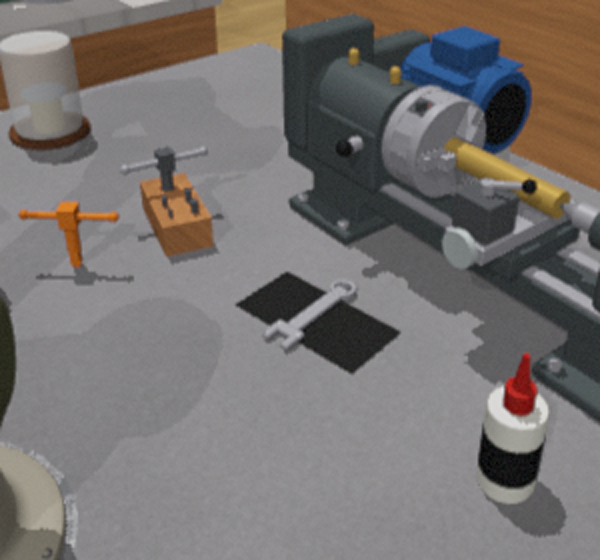

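The T-shaped candidates are the orange decoy (scene 347,133; side 135,224) and the steel key in the wooden block (scene 387,167; side 187,197). I choose the steel one. The chuck's socket with its red dot is at about scene (324,248).

```bash
cat >> h.py <<'E'
def plan(goalT,T=None):
    "shift in tool axes and rotvec to reach goal from the present pose"
    T=pose() if T is None else T
    D=np.linalg.inv(T)@goalT; return np.round(D[:3,3],1), np.round(R.from_matrix(D[:3,:3]).as_rotvec(),3)
E
python3 - <<'E'
from h import *
np.set_printoptions(precision=2,suppress=True)
T=pose();c=capture('wrist');print(T);print(np.array(c['mount']),c['fx'],c['cx'],c['cy'])
for u in ['scene','side']:
    c=capture(u);d=c['depth']
    # T-bar/head points: high points near the key
    vv,uu=np.nonzero(d>0);P=np.c_[(uu-c['cx'])/c['fx']*d[vv,uu],-(vv-c['cy'])/c['fy']*d[vv,uu],-d[vv,uu],np.ones(len(uu))]@wfc(c).T
    k=(abs(P[:,0]-450)<90)&(abs(P[:,1]-322)<90)&(P[:,2]>70)&(P[:,2]<120)
    Q=P[k][:,:3];print(u,len(Q),Q.mean(0),Q.min(0),Q.max(0)); C=Q[:,:2]-Q[:,:2].mean(0);w,v=np.linalg.eigh(C.T@C);print(w,v[:,1])
E
```

```text
[[ -0.96   0.28  -0.   147.52]
 [  0.28   0.96  -0.   503.85]
 [  0.    -0.    -1.   231.29]
 [  0.     0.     0.     1.  ]]
[[  -0.      0.96    0.27   66.48]
 [   1.      0.      0.      1.41]
 [   0.      0.27   -0.96 -142.61]
 [   0.      0.      0.      1.  ]] 294.9732165223878 273.03693398367574 209.76835168866867
scene 247 [437.94 324.34  93.13] [377.11 310.94  74.24] [494.32 343.2  104.04]
[  7496.82 212961.61] [-0.98  0.18]
side 245 [432.76 324.27  89.97] [376.66 310.74  70.74] [496.72 341.46 103.14]
[  6145.87 206590.14] [-0.98  0.19]
```

```bash
cat >> h.py <<'E'
def toolT(p,z,y):
    z=np.array(z,float);z/=np.linalg.norm(z);y=np.array(y,float);y-=z*(y@z);y/=np.linalg.norm(y)
    T=np.eye(4);T[:3,:3]=np.c_[np.cross(y,z),y,z];T[:3,3]=p;return T
E
python3 - <<'E'
from h import *
print(plan(toolT([436,324,215],[0,0,-1],[.18,.98,0])))
E
```

```text
(array([-327.4,  -91.6,   16.3]), array([ 0.   ,  0.   , -0.103]))
```

```bash
python3 -m jog '[{"tx":-55,"ty":-15,"tz":2},{"tx":-55,"ty":-15,"tz":2},{"tx":-55,"ty":-15,"tz":2},{"tx":-55,"ty":-15,"tz":2},{"tx":-55,"ty":-15,"tz":4}]'; python3 -m jog '[{"tx":-52,"ty":-17,"tz":4},{"az":-0.103},{},{}]'
python3 - <<'E'
from h import *
np.set_printoptions(precision=2,suppress=True)
T=pose();c=capture('wrist');save(c,'w1.png');print(T,sense()['joints'])
for q in ['key_grip','key_tip','block_hole']:
    for r in place_of(q,'wrist')[:2]:
        u,v=r['centre'];print(q,r['conf'],[u,v],pt(c,u,v,T))
d=c['depth'];vv,uu=np.nonzero(d>0);P=np.c_[(uu-c['cx'])/c['fx']*d[vv,uu],-(vv-c['cy'])/c['fy']*d[vv,uu],-d[vv,uu],np.ones(len(uu))]@wfc(c,T).T
k=(abs(P[:,0]-450)<110)&(abs(P[:,1]-322)<60)&(P[:,2]>75)&(P[:,2]<115)
Q=P[k][:,:3];print(len(Q),Q.mean(0),Q.min(0),Q.max(0));h=np.histogram(Q[:,2],bins=range(75,116,3));print(h)
bar=Q[Q[:,2]<95][:,:2];m=bar.mean(0);w,v=np.linalg.eigh(np.cov(bar.T));print('bar',m,v[:,1]); t=(bar-m)@v[:,1];print(t.min(),t.max(), m+v[:,1]*(t.min()+t.max())/2)
hd=Q[Q[:,2]>97];print('head',hd.mean(0),np.median(hd,0),cv2.minAreaRect(hd[:,:2].astype(np.float32)))
b=(P[:,2]>38)&(P[:,2]<52)&(abs(P[:,0]-440)<70)&(abs(P[:,1]-290)<120);print(np.median(P[b],0))
E
```

```text
[[ -0.96   0.28   0.   147.53]
 [  0.28   0.96   0.   503.85]
 [ -0.     0.    -1.   231.3 ]
 [  0.     0.     0.     1.  ]] [ 1.06  0.31  1.5   0.    1.33 -0.22]schema error: expected keys tx, ty, tz, ax, ay, az, jaw
schema error: expected keys tx, ty, tz, ax, ay, az, jaw
<stdin>:9: RuntimeWarning: Mean of empty slice.
  ret = um.true_divide(
Traceback (most recent call last):
ValueError: zero-size array to reduction operation minimum which has no identity
```

View pics/w1.png

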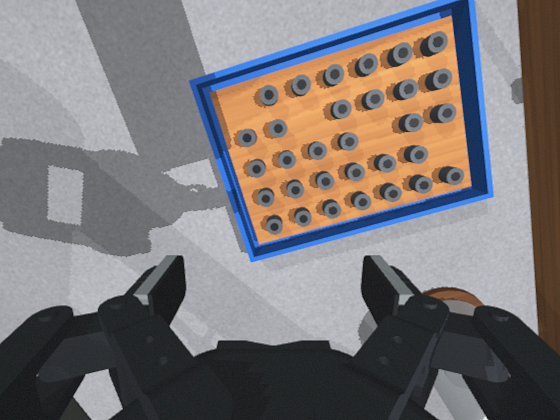

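Every row needs all seven keys. The picture shows only the blue drill tray (left of the block) and the fingers, because the arm has not moved.

```bash
cat > look.py <<'E'
from h import *
np.set_printoptions(precision=2,suppress=True)
T=pose();c=capture('wrist');save(c,'w2.png');print(T,sense()['joints'])
for q in ['key_grip','key_tip','block_hole']:
    for r in place_of(q,'wrist')[:2]:
        u,v=r['centre'];print(q,r['conf'],[u,v],pt(c,u,v,T))
d=c['depth'];vv,uu=np.nonzero(d>0);P=np.c_[(uu-c['cx'])/c['fx']*d[vv,uu],-(vv-c['cy'])/c['fy']*d[vv,uu],-d[vv,uu],np.ones(len(uu))]@wfc(c,T).T
k=(abs(P[:,0]-450)<110)&(abs(P[:,1]-322)<60)&(P[:,2]>75)&(P[:,2]<115)
Q=P[k][:,:3];print(len(Q),Q.mean(0),Q.min(0),Q.max(0));h=np.histogram(Q[:,2],bins=range(75,116,3));print(h)
bar=Q[Q[:,2]<95][:,:2];m=bar.mean(0);w,v=np.linalg.eigh(np.cov(bar.T));print('bar',m,v[:,1]); t=(bar-m)@v[:,1];print(t.min(),t.max(), m+v[:,1]*(t.min()+t.max())/2)
hd=Q[Q[:,2]>97];print('head',hd.mean(0),np.median(hd,0),cv2.minAreaRect(hd[:,:2].astype(np.float32)))
b=(P[:,2]>38)&(P[:,2]<52)&(abs(P[:,0]-440)<70)&(abs(P[:,1]-290)<120);print(np.median(P[b],0))
E
python3 -m jog '[{"tx":-58,"ty":-15,"tz":2,"ax":0,"ay":0,"az":0,"jaw":-1},{"tx":-58,"ty":-15,"tz":2,"ax":0,"ay":0,"az":0,"jaw":-1},{"tx":-58,"ty":-15,"tz":2,"ax":0,"ay":0,"az":0,"jaw":-1},{"tx":-58,"ty":-15,"tz":2,"ax":0,"ay":0,"az":0,"jaw":-1},{"tx":-58,"ty":-15,"tz":4,"ax":0,"ay":0,"az":0,"jaw":-1}]'; python3 -m jog '[{"tx":-58,"ty":-15,"tz":4,"ax":0,"ay":0,"az":0,"jaw":-1},{"tx":0,"ty":0,"tz":0,"ax":0,"ay":0,"az":-0.103,"jaw":-1},{"tx":0,"ty":0,"tz":0,"ax":0,"ay":0,"az":0,"jaw":-1}]'
python3 look.py
```

```text
time_s: 1.88
eef_pos: [406.4, 349.2, 219.5]
ee_rot: [0.0, 0.142, 0.99, 0.0]
force: [-0.3, 0.7, 0.6]
grip_width: 0.999
grip_force: 0.0
time_s: 2.25
eef_pos: [456.4, 319.4, 215.1]
ee_rot: [-0.0, 0.092, 0.996, -0.0]
force: [-0.7, 1.1, 0.2]
grip_width: 1.003
grip_force: 0.0
[[ -0.98   0.18  -0.   456.42]
 [  0.18   0.98  -0.   319.42]
 [  0.    -0.    -1.   215.09]
 [  0.     0.     0.     1.  ]] [ 0.4   0.4   1.42  0.    1.32 -0.99]
key_grip 0.81 [278.5, 180.5] [435.48 329.4  101.1 ]
key_grip 0.7 [211.6, 4.9] [288.94 302.08  87.74]
key_tip 0.94 [277.2, 169.8] [426.17 329.96 100.07]
key_tip 0.84 [223.0, 29.4] [291.31 302.08  35.64]
block_hole 0.56 [279.2, 170.5] [427.06 331.57 100.28]
1761 [433.26 330.35  94.12] [376.03 313.22  78.02] [495.53 346.09 102.86]
(array([  0,  12,   1,  27, 299, 742,  60,   8, 584,  28,   0,   0,   0]), array([ 75,  78,  81,  84,  87,  90,  93,  96,  99, 102, 105, 108, 111,
       114]))
bar [431.73 330.66] [-0.98  0.19]
-64.89730572856504 56.46266041419789 [435.87 329.86]
head [436.07 329.78 100.83] [436.08 329.8  100.87] ((436.2886962890625, 329.6999816894531), (21.391523361206055, 21.912694931030273), 79.84227752685547)
[422.03 291.03  44.94   1.  ]
```

View pics/w2.png

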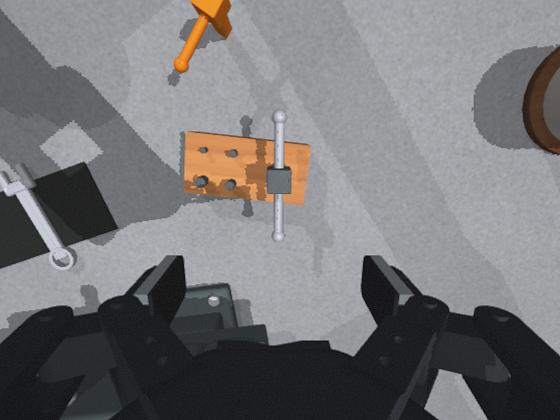

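The steel key's head is at (279,181) with its bar vertical in the image; the orange decoy is at (210,15). Next I look at the socket with empty fingers.

Run:
```python
from h import *
print(plan(toolT([530,30,325],[.57,0,-.82],[0,1,0])))
```

```text
(array([-125.6, -271.9, -109.5]), array([-0.055, -0.606, -0.176]))
```

```bash
python3 -m jog '[{"tx":-5,"ty":-5,"tz":-55,"ax":0,"ay":0,"az":0,"jaw":-1},{"tx":-30,"ty":-40,"tz":-35,"ax":0,"ay":0,"az":0,"jaw":-1},{"tx":-25,"ty":-55,"tz":-20,"ax":0,"ay":0,"az":0,"jaw":-1},{"tx":-25,"ty":-55,"tz":0,"ax":0,"ay":0,"az":0,"jaw":-1},{"tx":-20,"ty":-57,"tz":0,"ax":0,"ay":0,"az":0,"jaw":-1}]'; python3 -m jog '[{"tx":-20,"ty":-60,"tz":0,"ax":0,"ay":0,"az":0,"jaw":-1},{"tx":0,"ty":0,"tz":0,"ax":-0.014,"ay":-0.151,"az":-0.044,"jaw":-1},{"tx":0,"ty":0,"tz":0,"ax":-0.014,"ay":-0.151,"az":-0.044,"jaw":-1},{"tx":0,"ty":0,"tz":0,"ax":-0.014,"ay":-0.151,"az":-0.044,"jaw":-1},{"tx":0,"ty":0,"tz":0,"ax":-0.014,"ay":-0.151,"az":-0.044,"jaw":-1}]'
python3 -m jog '[{"tx":0,"ty":0,"tz":0,"ax":0,"ay":0,"az":0,"jaw":-1}]'
python3 - <<'E'
from h import *
np.set_printoptions(precision=2,suppress=True)
T=pose();c=capture('wrist');np.savez('s1.npz',T=T,**{k:c[k] for k in c});print(T,sense()['joints'])
for q in ['socket','socket_floor','chuck_mid']:
    for r in place_of(q,'wrist')[:2]:
        u,v=r['centre'];print(q,r['conf'],[u,v],pt(c,u,v,T))
u,v=map(int,place_of('socket','wrist')[0]['centre'])
a=c['color'][:,:,::-1]
x0=max(0,u-50);y0=max(0,v-50);z=cv2.resize(a[y0:v+50,x0:u+50],None,fx=4,fy=4,interpolation=cv2.INTER_CUBIC)
out=np.zeros((600,800,3),np.uint8);out[:300,:400]=cv2.resize(a,(400,300));z=z[:400,:400];out[:z.shape[0],400:400+z.shape[1]]=z;print(x0,y0)
cv2.imwrite('pics/s1.png',out[:420])
E
```

```text
time_s: 3.08
eef_pos: [520.9, 91.9, 325.2]
ee_rot: [0.0, 0.091, 0.996, 0.0]
force: [0.3, 0.1, -0.2]
grip_width: 1.0
grip_force: 0.0
time_s: 3.7
eef_pos: [529.3, 31.9, 325.7]
ee_rot: [0.301, -0.001, 0.954, 0.0]
force: [1.3, -0.2, 0.0]
grip_width: 0.996
grip_force: 0.0
time_s: 3.82
eef_pos: [528.1, 31.9, 324.5]
ee_rot: [0.298, 0.0, 0.955, 0.001]
force: [-0.0, 0.1, -0.3]
grip_width: 0.995
grip_force: 0.0
[[ -0.82   0.     0.57 528.11]
 [  0.     1.     0.    31.91]
 [ -0.57   0.    -0.82 324.5 ]
 [  0.     0.     0.     1.  ]] [-0.22 -0.04  1.78  0.18  0.82 -1.88]
socket 0.92 [271.0, 212.5] [626.46  30.79 211.47]
chuck_mid 0.9 [273.0, 190.5] [597.53  32.9  207.99]
221 162
```

View pics/s1.png

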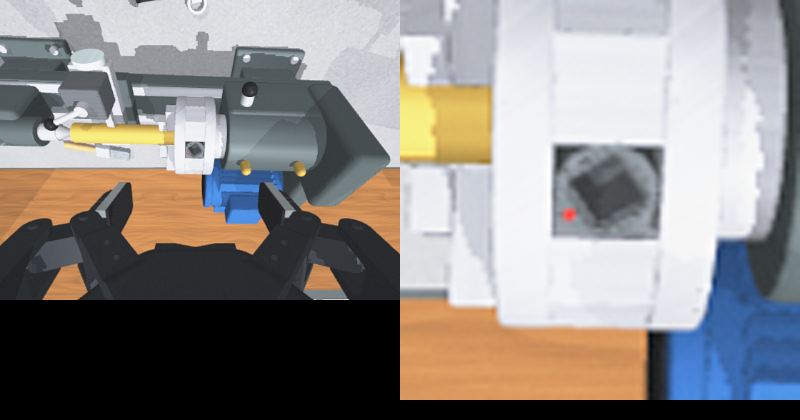

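The picture shows the pinion at wrist (271,212) in the chuck rim, with a square hole standing askew and a red dot to its lower left. Now I fit the chuck geometry to the depth data.

Run:
```python
from h import *
from scipy.optimize import least_squares
np.set_printoptions(precision=2,suppress=True)
D=np.load('s1.npz');c={k:D[k] for k in D};T=c['T']
d=c['depth'];vv,uu=np.nonzero(d>0);P=np.c_[(uu-c['cx'])/c['fx']*d[vv,uu],-(vv-c['cy'])/c['fy']*d[vv,uu],-d[vv,uu],np.ones(len(uu))]@wfc(c,T).T
# rim pixels: bands either side of the pinion
m=(vv>140)&(vv<240)&(((uu>247)&(uu<257))|((uu>288)&(uu<298)))
Q=P[m][:,:3]
def f(p):
    cx,cz,yaw,r=p; a=np.array([-np.sin(yaw),np.cos(yaw),0]); e=Q-np.array([cx,30,cz]); e=e-np.outer(e@a,a); return np.linalg.norm(e,axis=1)-r
s=least_squares(f,[650,165,0,62.5],loss='soft_l1',f_scale=1);print('free',s.x,np.abs(s.fun).mean(),len(Q))
g=lambda p:f([p[0],165,p[1],62.5]);s2=least_squares(g,[650,0],loss='soft_l1',f_scale=1);print('fix',s2.x,np.abs(g(s2.x)).mean())
# pinion pts
m=(abs(uu-271)<12)&(abs(vv-210)<11);Q2=P[m][:,:3]
for u,v in [(262,202),(284,202),(262,219),(285,219),(272,200),(272,222),(260,211),(286,211),(272,211)]: print(u,v,pt(c,u,v,T))
def plane(Q):
    for _ in range(5):
        m0=np.median(Q,0);U,S,V=np.linalg.svd(Q-Q.mean(0));n=V[2];r=(Q-Q.mean(0))@n;Q=Q[abs(r)<max(.7,1.5*np.median(abs(r)))]
    return Q.mean(0),n*np.sign(n[2]),len(Q)
ring=(abs(uu-272.5)<13)&(abs(vv-210)<11)&~((abs(uu-272)<9)&(abs(vv-210)<8));print(plane(P[ring][:,:3]))
```

```text
free [640.83 164.89  -0.05  62.22] 0.4932392140659878 1775
fix [641.23  -0.05] 0.5199372466042128
262 202 [607.31  22.2  214.01]
284 202 [609.66  43.66 212.  ]
262 219 [623.46  21.89 222.28]
285 219 [624.21  44.8  221.76]
272 200 [604.49  31.91 213.96]
272 222 [625.4   31.83 224.59]
260 211 [614.49  20.14 219.39]
286 211 [614.41  45.55 219.53]
272 211 [626.79  31.81 209.2 ]
(array([608.46,  34.29, 215.08]), array([ 0.07, -0.09,  0.99]), 75)
```

Run:
```python
from h import *
np.set_printoptions(precision=2,suppress=True)
D=np.load('s1.npz');c={k:D[k] for k in D};T=c['T']
yaw=-.05;a=np.array([-np.sin(yaw),np.cos(yaw),0]);C=np.array([641.,30,165]);h=np.array([a[1],-a[0],0])
def rect(c,lean,y,r,T,name=None,S=8):
    n=-np.sin(lean)*h+np.array([0,0,np.cos(lean)]); O=C+a*(y/a[1])+n*r
    ex=a; ey=np.cross(n,ex)  # right = a (left of robot), up = ey
    M=[]
    src=np.float32([proj(c,O+ex*i*20+ey*j*20,T) for i,j in [(-1,1),(1,1),(1,-1),(-1,-1)]])
    dst=np.float32([[0,0],[1,0],[1,1],[0,1]])*40*S
    return n,O,ex,ey,cv2.warpPerspective(c['color'][:,:,::-1].copy(),cv2.getPerspectiveTransform(src,dst),(40*S,40*S),flags=cv2.INTER_CUBIC)
s=[capture('scene'),capture('side')]
for k,nm in zip(s,['scene','side']): print(nm,[ (r['centre'],r['conf']) for r in place_of('socket',nm)[:1]])
n,O,ex,ey,im=rect(c,np.radians(26),2.5,61.5,T);print(n,O,ex,ey, [proj(k,O) for k in s])
ims=[im]+[rect(k,np.radians(26),2.5,61.5,None)[4] for k in s]
out=np.hstack(ims);
for i in range(3): cv2.drawMarker(out,(160+320*i,160),(0,255,0),0,12,1)
cv2.imwrite('pics/r1.png',cv2.resize(out,(800,267)))
cv2.imwrite('pics/r1a.png',cv2.resize(im,(560,560)))
out=np.zeros((480,800,3),np.uint8);out[:480,:480]=cv2.resize(im,(480,480));out[:240,500:740]=cv2.resize(ims[1],(240,240));out[240:480,500:740]=cv2.resize(ims[2],(240,240));cv2.drawMarker(out,(240,240),(0,255,0),0,14,1);cv2.drawMarker(out,(620,120),(0,255,0),0,14,1);cv2.drawMarker(out,(620,360),(0,255,0),0,14,1)
cv2.imwrite('pics/r1.png',out)
```

```text
scene [([325.3, 246.8], 0.97)]
side [([310.9, 174.7], 0.61)]
[-0.44  0.02  0.9 ] [614.2   33.85 220.28] [0.05 1.   0.  ] [-0.9   0.04 -0.44] [array([326.97, 248.91]), array([309.85, 172.6 ])]
```

View pics/r1.png

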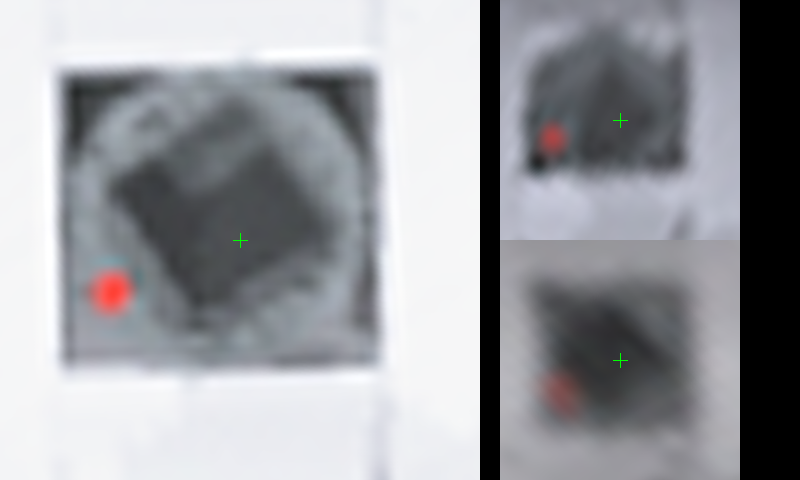

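Each view is centred on the green cross. The pinion window centre lies about 1.8 mm left and 1.7 mm down from it in all three, giving a lean of about 27.6°. The square's flats stand about 35° anticlockwise from the spindle axis; the red dot agrees. Now the key.

Run:
```python
from h import *
print(plan(toolT([436.2,329.8,200],[0,0,-1],[.1765,.984,0])))
```

```text
(array([148.3, 298.3,  49.7]), array([0.055, 0.603, 0.172]))
```

```bash
python3 -m jog '[{"tx":0,"ty":0,"tz":0,"ax":0.014,"ay":0.151,"az":0.043,"jaw":-1},{"tx":0,"ty":0,"tz":0,"ax":0.014,"ay":0.151,"az":0.043,"jaw":-1},{"tx":0,"ty":0,"tz":0,"ax":0.014,"ay":0.151,"az":0.043,"jaw":-1},{"tx":0,"ty":0,"tz":0,"ax":0.014,"ay":0.151,"az":0.043,"jaw":-1},{"tx":25,"ty":50,"tz":0,"ax":0,"ay":0,"az":0,"jaw":-1}]'; python3 -m jog '[{"tx":28,"ty":55,"tz":0,"ax":0,"ay":0,"az":0,"jaw":-1},{"tx":28,"ty":55,"tz":10,"ax":0,"ay":0,"az":0,"jaw":-1},{"tx":28,"ty":52,"tz":25,"ax":0,"ay":0,"az":0,"jaw":-1},{"tx":24,"ty":45,"tz":40,"ax":0,"ay":0,"az":0,"jaw":-1},{"tx":10,"ty":20,"tz":49.5,"ax":0,"ay":0,"az":0,"jaw":-1}]'; python3 -m jog '[{"tx":0,"ty":0,"tz":0,"ax":0,"ay":0,"az":0,"jaw":-1}]'
python3 - <<'E'
from h import *
print(plan(toolT([436.2,329.8,67],[0,0,-1],[.1765,.984,0])))
E
```

```text
time_s: 4.9
eef_pos: [515.6, 83.5, 322.9]
ee_rot: [-0.002, 0.092, 0.996, -0.001]
force: [0.6, 0.6, -0.3]
grip_width: 1.001
grip_force: 0.0
time_s: 5.52
eef_pos: [438.2, 328.4, 201.5]
ee_rot: [0.001, 0.088, 0.996, -0.0]
force: [0.7, 0.2, -0.2]
grip_width: 1.001
grip_force: 0.0
time_s: 5.65
eef_pos: [437.2, 326.4, 199.1]
ee_rot: [-0.003, 0.088, 0.996, -0.002]
force: [0.4, -0.5, 0.3]
grip_width: 0.999
grip_force: 0.0
(array([  0.8,   3.9, 132.1]), array([-0.005, -0.006,  0.002]))
```

```bash
python3 -m jog '[{"tx":1,"ty":3,"tz":40,"ax":0,"ay":0,"az":0,"jaw":-1},{"tx":0,"ty":0,"tz":45,"ax":0,"ay":0,"az":0,"jaw":-1},{"tx":0,"ty":0,"tz":32,"ax":0,"ay":0,"az":0,"jaw":-1},{"tx":0,"ty":0,"tz":15,"ax":0,"ay":0,"az":0,"jaw":-1},{"tx":0,"ty":0,"tz":0,"ax":0,"ay":0,"az":0,"jaw":-1}]'
python3 - <<'E'
from h import *
print(plan(toolT([436.2,329.8,67],[0,0,-1],[.1765,.984,0])))
T=pose();c=capture('wrist');save(c,'g1.png')
E
```

```text
time_s: 6.28
eef_pos: [439.4, 328.7, 71.0]
ee_rot: [0.0, 0.089, 0.996, -0.0]
force: [0.2, 0.6, 0.9]
grip_width: 0.997
grip_force: 0.0
(array([3.3, 0.5, 4. ]), array([-0.001,  0.001, -0.001]))
```

View pics/g1.png

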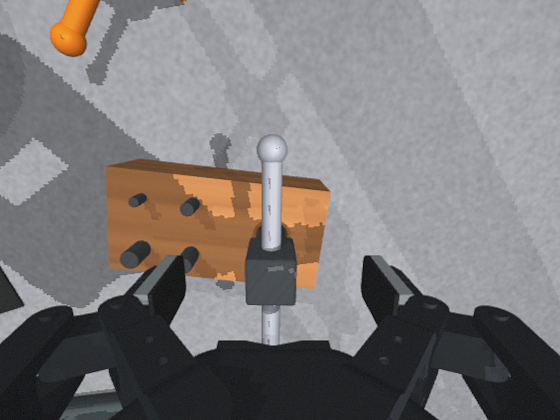

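The fingers straddle the steel head (columns 246–297 between pads at 185 and 363). I make a small correction and close.

```bash
python3 -m jog '[{"tx":3,"ty":0,"tz":4,"ax":0,"ay":0,"az":0,"jaw":-0.5},{"tx":0,"ty":0,"tz":0,"ax":0,"ay":0,"az":0,"jaw":0},{"tx":0,"ty":0,"tz":0,"ax":0,"ay":0,"az":0,"jaw":0.3},{"tx":0,"ty":0,"tz":0,"ax":0,"ay":0,"az":0,"jaw":0.6},{"tx":0,"ty":0,"tz":0,"ax":0,"ay":0,"az":0,"jaw":1}]' 60;  python3 -m jog '[{"tx":0,"ty":0,"tz":0,"ax":0,"ay":0,"az":0,"jaw":1},{"tx":0,"ty":0,"tz":0,"ax":0,"ay":0,"az":0,"jaw":1},{"tx":0,"ty":0,"tz":0,"ax":0,"ay":0,"az":0,"jaw":1}]' 100
python3 - <<'E'
from h import *
print(pose().round(3),sense()['joints'].round(2))
np.save('grasp.npy',pose())
E
```

```text
time_s: 6.95
eef_pos: [435.7, 329.5, 66.6]
ee_rot: [0.0, 0.089, 0.996, -0.001]
force: [-1.1, -1.5, 5.6]
grip_width: 0.248
grip_force: 58.6
time_s: 7.32
eef_pos: [435.7, 329.5, 66.7]
ee_rot: [0.0, 0.089, 0.996, -0.001]
force: [-1.1, -1.8, 6.1]
grip_width: 0.242
grip_force: 97.4
[[-9.84000e-01  1.77000e-01  0.00000e+00  4.35717e+02]
 [ 1.77000e-01  9.84000e-01 -1.00000e-03  3.29484e+02]
 [-1.00000e-03 -1.00000e-03 -1.00000e+00  6.66680e+01]
 [ 0.00000e+00  0.00000e+00  0.00000e+00  1.00000e+00]] [ 0.43  0.54  1.62 -0.    0.98 -0.96]
```

```bash
cat > sock.py <<'E'
from h import *
ex=np.array([.05,1,0]);ex/=np.linalg.norm(ex);h_=np.array([ex[1],-ex[0],0])
L=np.radians(27.6);n=-np.sin(L)*h_+np.array([0,0,np.cos(L)]);ey=np.cross(n,ex)
S=np.array([612.6,32.1,219.5])
def G(depth,phi,dx=0,dy=0):
    "TCP goal with the tip `depth` mm below the mouth, tool y at phi deg"
    p=np.radians(phi);return toolT(S+ex*dx+ey*dy+n*(53.7-depth),-n,np.cos(p)*ex+np.sin(p)*ey)
E
python3 -m jog '[{"tx":0,"ty":0,"tz":-12,"ax":0,"ay":0,"az":0,"jaw":1},{"tx":0,"ty":0,"tz":-30,"ax":0,"ay":0,"az":0,"jaw":1},{"tx":0,"ty":0,"tz":-50,"ax":0,"ay":0,"az":0,"jaw":1},{"tx":0,"ty":0,"tz":-55,"ax":0,"ay":0,"az":0,"jaw":1},{"tx":0,"ty":0,"tz":-55,"ax":0,"ay":0,"az":0,"jaw":1}]'; python3 -m jog '[{"tx":0,"ty":0,"tz":-50,"ax":0,"ay":0,"az":0,"jaw":1},{"tx":0,"ty":0,"tz":-5,"ax":0,"ay":0,"az":0,"jaw":1},{"tx":0,"ty":0,"tz":0,"ax":0,"ay":0,"az":0,"jaw":1}]'
python3 - <<'E'
from sock import *
np.set_printoptions(precision=2,suppress=True)
T=pose();g=G(-45,-55);print(g,plan(g),T[:3,:3].T@(g[:3,3]-T[:3,3]),sense()['wrist_torque'])
E
```

```text
time_s: 7.95
eef_pos: [435.1, 329.6, 270.2]
ee_rot: [-0.0, 0.089, 0.996, -0.001]
force: [0.6, -0.5, -2.9]
grip_width: 0.241
grip_force: 98.0
time_s: 8.32
eef_pos: [435.3, 329.7, 322.3]
ee_rot: [-0.001, 0.089, 0.996, -0.001]
force: [-0.2, 0.8, -3.3]
grip_width: 0.243
grip_force: 98.3
[[ -0.47   0.75   0.46 566.93]
 [  0.84   0.54  -0.02  34.38]
 [ -0.27   0.38  -0.89 306.97]
 [  0.     0.     0.     1.  ]] (array([-181.9, -267.3,   15.7]), array([-0.26, -0.42,  0.82])) [-181.91 -267.28   15.66] [-0.06  0.03  0.05]
```

```bash
python3 -m jog '[{"tx":-30,"ty":-44,"tz":0,"ax":0,"ay":0,"az":0,"jaw":1},{"tx":-30,"ty":-44,"tz":0,"ax":0,"ay":0,"az":0,"jaw":1},{"tx":-30,"ty":-44,"tz":0,"ax":0,"ay":0,"az":0,"jaw":1},{"tx":-30,"ty":-44,"tz":0,"ax":0,"ay":0,"az":0,"jaw":1},{"tx":-30,"ty":-44,"tz":0,"ax":0,"ay":0,"az":0,"jaw":1}]'; python3 -m jog '[{"tx":-30,"ty":-45,"tz":0,"ax":0,"ay":0,"az":0,"jaw":1},{"tx":0,"ty":0,"tz":0,"ax":-0.043,"ay":-0.07,"az":0.137,"jaw":1},{"tx":0,"ty":0,"tz":0,"ax":-0.043,"ay":-0.07,"az":0.137,"jaw":1},{"tx":0,"ty":0,"tz":0,"ax":-0.043,"ay":-0.07,"az":0.137,"jaw":1},{"tx":0,"ty":0,"tz":0,"ax":-0.043,"ay":-0.07,"az":0.137,"jaw":1}]'; python3 -m jog '[{"tx":0,"ty":0,"tz":0,"ax":-0.043,"ay":-0.07,"az":0.137,"jaw":1},{"tx":0,"ty":0,"tz":0,"ax":-0.043,"ay":-0.07,"az":0.137,"jaw":1},{"tx":0,"ty":0,"tz":0,"ax":0,"ay":0,"az":0,"jaw":1}]'
python3 - <<'E'
from sock import *
np.set_printoptions(precision=2,suppress=True)
g=G(-25,-55);print(plan(g),sense()['joints'])
E
```

```text
time_s: 8.95
eef_pos: [544.2, 85.1, 321.4]
ee_rot: [-0.002, 0.089, 0.996, -0.001]
force: [0.8, 0.3, -3.1]
grip_width: 0.242
grip_force: 98.7
time_s: 9.57
eef_pos: [565.1, 37.0, 321.2]
ee_rot: [0.144, 0.355, 0.921, 0.072]
force: [0.2, 0.7, -3.3]
grip_width: 0.246
grip_force: 98.8
time_s: 9.95
eef_pos: [564.5, 37.6, 321.4]
ee_rot: [0.21, 0.472, 0.85, 0.104]
force: [-0.1, 0.4, -3.7]
grip_width: 0.24
grip_force: 98.7
(array([-0.2, -5.2, 34. ]), array([-0.01, -0.01, -0.01])) [-0.17  0.1   1.59  0.07  0.97 -0.75]
```

```bash
python3 -m jog '[{"tx":0,"ty":-5,"tz":20,"ax":-0.01,"ay":-0.01,"az":-0.01,"jaw":1},{"tx":0,"ty":0,"tz":19,"ax":0,"ay":0,"az":0,"jaw":1},{"tx":0,"ty":0,"tz":4,"ax":0,"ay":0,"az":0,"jaw":1},{"tx":0,"ty":0,"tz":0,"ax":0,"ay":0,"az":0,"jaw":1}]'
python3 - <<'E'
from sock import *
np.set_printoptions(precision=2,suppress=True)
print(plan(G(-15,-55)))
T=pose();c=capture('wrist');a=c['color'][:,:,::-1].copy()
print('S',proj(c,S,T),'tip',proj(c,T[:3,3]+T[:3,2]*53.7,T))
for q in ['key_tip','socket','key_grip']: print(q,[(r['centre'],r['conf']) for r in place_of(q,'wrist')[:2]])
s=capture('side');b=s['color'][:,:,::-1].copy();print('side S',proj(s,S),'tip',proj(s,T[:3,3]+T[:3,2]*53.7))
print([(r['centre'],r['conf']) for r in place_of('key_tip','side')[:2]])
s2=capture('scene');b2=s2['color'][:,:,::-1].copy();print('scene S',proj(s2,S),'tip',proj(s2,T[:3,3]+T[:3,2]*53.7))
print([(r['centre'],r['conf']) for r in place_of('key_tip','scene')[:2]])
out=np.zeros((400,800,3),np.uint8)
def z(im,u,v,f,w,h): return cv2.resize(im[v-h//2:v+h//2,u-w//2:u+w//2],None,fx=f,fy=f,interpolation=cv2.INTER_CUBIC)
u,v=map(int,proj(c,S,T));out[:,:400]=z(a,u,v,2.5,160,160)
u,v=map(int,proj(s,S));out[:200,400:600]=z(b,u,v-15,4,50,50)
out[:200,600:]=z(b,u,v-20,2,100,100)
u,v=map(int,proj(s2,S));out[200:,400:600]=z(b2,u,v-5,4,50,50)
out[200:,600:]=z(b2,u,v-10,2,100,100)
cv2.imwrite('pics/i1.png',out)
E
```

```text
time_s: 10.45
eef_pos: [582.1, 33.4, 283.3]
ee_rot: [0.219, 0.467, 0.85, 0.106]
force: [0.1, 0.1, -2.3]
grip_width: 0.242
grip_force: 98.6
(array([ 1.7, -1.9,  2. ]), array([0.01, 0.01, 0.01]))
S [268.26 218.38] tip [271.29 228.4 ]
key_tip [([270.9, 227.5], 0.6)]
socket [([269.1, 216.7], 0.83), ([62.0, 58.4], 0.49)]
key_grip [([272.6, 278.5], 0.56), ([266.5, 208.4], 0.23)]
side S [309.9  173.32] tip [308.85 167.39]
[([138.1, 250.5], 0.9), ([311.7, 167.7], 0.58)]
scene S [325.72 248.77] tip [325.06 242.9 ]
[([321.7, 241.0], 0.84), ([341.8, 150.7], 0.75)]
```

View pics/i1.png

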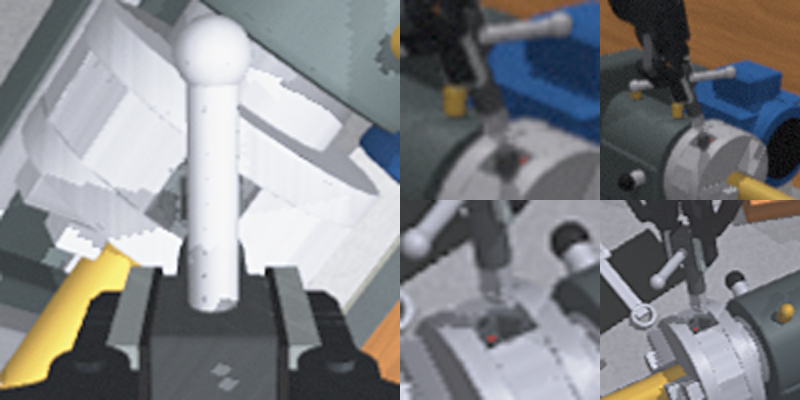

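The tip hovers just above the pinion in both views, in line with it. Next I go in gently.

```bash
python3 -m jog '[{"tx":1.5,"ty":-1.5,"tz":6,"ax":0.005,"ay":0.005,"az":0,"jaw":1},{"tx":0,"ty":0,"tz":6,"ax":0,"ay":0,"az":0,"jaw":1},{"tx":0,"ty":0,"tz":0,"ax":0,"ay":0,"az":0,"jaw":1}]'
python3 -m jog '[{"tx":0,"ty":0,"tz":4,"ax":0,"ay":0,"az":0,"jaw":1},{"tx":0,"ty":0,"tz":0,"ax":0,"ay":0,"az":0,"jaw":1}]'
python3 -m jog '[{"tx":0,"ty":0,"tz":3,"ax":0,"ay":0,"az":0,"jaw":1},{"tx":0,"ty":0,"tz":0,"ax":0,"ay":0,"az":0,"jaw":1}]'
cat > st.py <<'E'
from sock import *
import sys
np.set_printoptions(precision=2,suppress=True)
s=sense();T=pose();t=T[:3,3]+T[:3,2]*53.7-S;yy=T[:3,1]
print('tip depth %.1f dx %.1f dy %.1f'%(-t@n,t@ex,t@ey),'phi %.1f'%np.degrees(np.arctan2(yy@ey,yy@ex)),'tilt',T[:3,:3].T@np.cross(T[:3,2],-n),'F tool',T[:3,:3].T@s['force'],'M tool',T[:3,:3].T@s['wrist_torque'],s['time_s'])
E
python3 st.py
```

```text
time_s: 11.22
eef_pos: [585.8, 33.6, 271.2]
ee_rot: [0.216, 0.468, 0.85, 0.105]
force: [-0.6, -0.1, -2.1]
grip_width: 0.245
grip_force: 98.6
time_s: 11.48
eef_pos: [587.7, 33.5, 268.1]
ee_rot: [0.216, 0.468, 0.85, 0.105]
force: [-0.3, -0.4, -2.9]
grip_width: 0.243
grip_force: 98.6
time_s: 11.72
eef_pos: [589.1, 33.4, 265.6]
ee_rot: [0.216, 0.468, 0.85, 0.105]
force: [-0.1, 0.3, -2.7]
grip_width: 0.244
grip_force: 98.6
tip depth 2.0 dx 0.1 dy -0.7 phi -54.8 tilt [0. 0. 0.] F tool [ 1.03 -0.91  2.34] M tool [0.34 0.3  0.04] 11.725
```

```bash
for i in 1; do
python3 -m jog '[{"tx":0,"ty":0,"tz":3,"ax":0,"ay":0,"az":0,"jaw":1},{"tx":0,"ty":0,"tz":0,"ax":0,"ay":0,"az":0,"jaw":1}]' >/dev/null; python3 st.py
python3 -m jog '[{"tx":0,"ty":0,"tz":3,"ax":0,"ay":0,"az":0,"jaw":1},{"tx":0,"ty":0,"tz":0,"ax":0,"ay":0,"az":0,"jaw":1}]' >/dev/null; python3 st.py; done
```

```text
tip depth 5.0 dx 0.1 dy -0.7 phi -54.8 tilt [0. 0. 0.] F tool [ 1.14 -0.78  2.59] M tool [0.35 0.27 0.01] 11.975
tip depth 8.0 dx 0.1 dy -0.7 phi -54.8 tilt [ 0.  0. -0.] F tool [ 0.91 -0.3   2.28] M tool [0.38 0.25 0.03] 12.225
```

```bash
python3 -m jog '[{"tx":0,"ty":0,"tz":3,"ax":0,"ay":0,"az":0,"jaw":1},{"tx":0,"ty":0,"tz":0,"ax":0,"ay":0,"az":0,"jaw":1}]' >/dev/null; python3 st.py
python3 -m jog '[{"tx":0,"ty":0,"tz":3,"ax":0,"ay":0,"az":0,"jaw":1},{"tx":0,"ty":0,"tz":0,"ax":0,"ay":0,"az":0,"jaw":1}]' >/dev/null; python3 st.py
python3 -m jog '[{"tx":0,"ty":0,"tz":3,"ax":0,"ay":0,"az":0,"jaw":1},{"tx":0,"ty":0,"tz":0,"ax":0,"ay":0,"az":0,"jaw":1}]' >/dev/null; python3 st.py
```

```text
tip depth 11.1 dx 0.0 dy -0.6 phi -54.8 tilt [0. 0. 0.] F tool [ 0.95 -1.73  3.41] M tool [ 0.64  0.26 -0.01] 12.475
tip depth 14.1 dx 0.0 dy -0.6 phi -54.8 tilt [0. 0. 0.] F tool [ 0.56 -3.02  2.79] M tool [ 0.74  0.3  -0.  ] 12.725
tip depth 17.1 dx 0.0 dy -0.6 phi -54.8 tilt [0. 0. 0.] F tool [ 0.57 -3.68  4.11] M tool [ 0.91  0.22 -0.02] 12.975
```

```bash
python3 -m jog '[{"tx":0,"ty":-0.4,"tz":3,"ax":0,"ay":0,"az":0,"jaw":1},{"tx":0,"ty":0,"tz":0,"ax":0,"ay":0,"az":0,"jaw":1}]' >/dev/null; python3 st.py
python3 -m jog '[{"tx":0,"ty":0,"tz":2,"ax":0,"ay":0,"az":0,"jaw":1},{"tx":0,"ty":0,"tz":0,"ax":0,"ay":0,"az":0,"jaw":1}]' >/dev/null; python3 st.py
python3 -m jog '[{"tx":0,"ty":0,"tz":1.5,"ax":0,"ay":0,"az":0,"jaw":1},{"tx":0,"ty":0,"tz":0,"ax":0,"ay":0,"az":0,"jaw":1}]' >/dev/null; python3 st.py
```

```text
tip depth 20.0 dx -0.1 dy -0.7 phi -54.8 tilt [ 0.  0. -0.] F tool [ 1.38 -1.53  3.43] M tool [0.69 0.22 0.03] 13.225
tip depth 21.9 dx -0.1 dy -0.6 phi -54.8 tilt [ 0.  0. -0.] F tool [ 0.13 -2.93  3.58] M tool [0.71 0.23 0.03] 13.475
tip depth 23.4 dx -0.1 dy -0.6 phi -54.8 tilt [0. 0. 0.] F tool [ 0.99 -1.42  3.85] M tool [0.74 0.23 0.04] 13.725
```

```bash
python3 -m jog '[{"tx":0,"ty":0,"tz":1,"ax":0,"ay":0,"az":0,"jaw":1},{"tx":0,"ty":0,"tz":0,"ax":0,"ay":0,"az":0,"jaw":1}]' >/dev/null; python3 st.py
python3 -m jog '[{"tx":0,"ty":0,"tz":1,"ax":0,"ay":0,"az":0,"jaw":1},{"tx":0,"ty":0,"tz":0,"ax":0,"ay":0,"az":0,"jaw":1}]' >/dev/null; python3 st.py
```

```text
tip depth 24.3 dx -0.1 dy -0.7 phi -54.8 tilt [ 0.  0. -0.] F tool [ 0.28 -2.9   2.6 ] M tool [ 0.72  0.22 -0.  ] 13.975
tip depth 25.2 dx -0.2 dy -0.7 phi -54.8 tilt [ 0.  0. -0.] F tool [ 0.92 -3.66 -0.73] M tool [0.95 0.32 0.03] 14.225
```

```bash
python3 -m jog '[{"tx":0,"ty":0,"tz":0.7,"ax":0,"ay":0,"az":0,"jaw":1},{"tx":0,"ty":0,"tz":0,"ax":0,"ay":0,"az":0,"jaw":1}]' >/dev/null; python3 st.py
python3 -m jog '[{"tx":0,"ty":0,"tz":0.7,"ax":0,"ay":0,"az":0,"jaw":1},{"tx":0,"ty":0,"tz":0,"ax":0,"ay":0,"az":0,"jaw":1}]' >/dev/null; python3 st.py
```

```text
tip depth 25.8 dx -0.2 dy -0.6 phi -54.8 tilt [0. 0. 0.] F tool [ 0.97 -3.68 -1.6 ] M tool [1.08 0.25 0.03] 14.475
tip depth 26.1 dx -0.2 dy -0.7 phi -54.8 tilt [ 0.  0. -0.] F tool [ 1.77 -6.03 -6.44] M tool [ 1.32  0.38 -0.02] 14.725
```

```bash
python3 -m jog '[{"tx":0,"ty":-0.3,"tz":1,"ax":0,"ay":0,"az":0,"jaw":1},{"tx":0,"ty":0,"tz":0,"ax":0,"ay":0,"az":0,"jaw":1}]' >/dev/null; python3 st.py
python3 -m jog '[{"tx":0,"ty":0,"tz":0,"ax":0,"ay":0,"az":0.1,"jaw":1},{"tx":0,"ty":0,"tz":0,"ax":0,"ay":0,"az":0.1,"jaw":1},{"tx":0,"ty":0,"tz":0,"ax":0,"ay":0,"az":0,"jaw":1}]' >/dev/null; python3 st.py
python3 -m jog '[{"tx":0,"ty":0,"tz":0,"ax":0,"ay":0,"az":0.1,"jaw":1},{"tx":0,"ty":0,"tz":0,"ax":0,"ay":0,"az":0.1,"jaw":1},{"tx":0,"ty":0,"tz":0,"ax":0,"ay":0,"az":0,"jaw":1}]' >/dev/null; python3 st.py
```

```text
tip depth 26.5 dx -0.3 dy -0.8 phi -54.8 tilt [0. 0. 0.] F tool [  2.4   -6.94 -12.25] M tool [1.44 0.63 0.03] 14.975
tip depth 26.7 dx -0.3 dy -0.5 phi -66.3 tilt [0. 0. 0.] F tool [  0.15  -8.09 -11.17] M tool [ 1.7   0.36 -0.03] 15.35
tip depth 26.7 dx -0.4 dy -0.5 phi -77.7 tilt [0. 0. 0.] F tool [ -1.18  -7.34 -12.02] M tool [ 1.81 -0.13 -0.01] 15.725
```

```bash
python3 -m jog '[{"tx":0,"ty":0,"tz":0,"ax":0,"ay":0,"az":0.12,"jaw":1},{"tx":0,"ty":0,"tz":0,"ax":0,"ay":0,"az":0.12,"jaw":1},{"tx":0,"ty":0,"tz":0,"ax":0,"ay":0,"az":0,"jaw":1}]' >/dev/null; python3 st.py
python3 -m jog '[{"tx":0,"ty":0,"tz":0,"ax":0,"ay":0,"az":0.12,"jaw":1},{"tx":0,"ty":0,"tz":0,"ax":0,"ay":0,"az":0.12,"jaw":1},{"tx":0,"ty":0,"tz":0,"ax":0,"ay":0,"az":0,"jaw":1}]' >/dev/null; python3 st.py
```

```text
tip depth 26.7 dx -0.5 dy -0.5 phi -91.5 tilt [ 0.  0. -0.] F tool [ -2.88  -6.9  -11.21] M tool [ 1.66 -0.58 -0.05] 16.1
tip depth 26.7 dx -0.5 dy -0.5 phi -105.3 tilt [ 0.  0. -0.] F tool [ -4.99  -6.38 -10.94] M tool [ 1.45 -1.05 -0.06] 16.475
```

```bash
python3 -m jog '[{"tx":0,"ty":0,"tz":0,"ax":0,"ay":0,"az":0.1,"jaw":1},{"tx":0,"ty":0,"tz":0,"ax":0,"ay":0,"az":0,"jaw":1}]' >/dev/null; python3 st.py
python3 -m jog '[{"tx":0,"ty":0,"tz":0,"ax":0,"ay":0,"az":0.1,"jaw":1},{"tx":0,"ty":0,"tz":0,"ax":0,"ay":0,"az":0,"jaw":1}]' >/dev/null; python3 st.py
python3 -m jog '[{"tx":0,"ty":0,"tz":0,"ax":0,"ay":0,"az":0.1,"jaw":1},{"tx":0,"ty":0,"tz":0,"ax":0,"ay":0,"az":0,"jaw":1}]' >/dev/null; python3 st.py
```

```text
tip depth 26.7 dx -0.6 dy -0.5 phi -111.0 tilt [ 0. -0.  0.] F tool [ -5.9   -5.43 -10.27] M tool [ 1.25 -1.2  -0.03] 16.725
tip depth 26.7 dx -0.6 dy -0.6 phi -116.7 tilt [ 0. -0.  0.] F tool [ -6.14  -5.06 -11.87] M tool [ 1.14 -1.41 -0.05] 16.975
tip depth 26.7 dx -0.7 dy -0.6 phi -122.4 tilt [ 0. -0.  0.] F tool [ -7.43  -4.29 -10.7 ] M tool [ 0.99 -1.57 -0.02] 17.225
```

```bash
python3 -m jog '[{"tx":0,"ty":0,"tz":0,"ax":0,"ay":0,"az":0.1,"jaw":1},{"tx":0,"ty":0,"tz":0,"ax":0,"ay":0,"az":0,"jaw":1}]' >/dev/null; python3 st.py
python3 -m jog '[{"tx":0,"ty":0,"tz":0,"ax":0,"ay":0,"az":0.1,"jaw":1},{"tx":0,"ty":0,"tz":0,"ax":0,"ay":0,"az":0,"jaw":1}]' >/dev/null; python3 st.py
python3 -m jog '[{"tx":0,"ty":0,"tz":0,"ax":0,"ay":0,"az":0.1,"jaw":1},{"tx":0,"ty":0,"tz":0,"ax":0,"ay":0,"az":0,"jaw":1}]' >/dev/null; python3 st.py
```

```text
tip depth 26.7 dx -0.8 dy -0.6 phi -128.2 tilt [ 0. -0.  0.] F tool [ -7.32  -3.2  -10.04] M tool [ 0.8  -1.7   0.02] 17.475
tip depth 26.8 dx -0.8 dy -0.5 phi -133.9 tilt [ 0. -0. -0.] F tool [ -7.21  -2.59 -12.1 ] M tool [ 0.58 -1.79  0.04] 17.725
tip depth 26.8 dx -0.8 dy -0.3 phi -139.6 tilt [ 0. -0. -0.] F tool [ -9.17  -1.75 -10.18] M tool [ 0.41 -1.95 -0.25] 17.975
```

```bash
python3 -m jog '[{"tx":0,"ty":0,"tz":0,"ax":0,"ay":0,"az":0.05,"jaw":1},{"tx":0,"ty":0,"tz":0,"ax":0,"ay":0,"az":0,"jaw":1}]' >/dev/null; python3 st.py
python3 -m jog '[{"tx":0,"ty":0,"tz":0,"ax":0,"ay":0,"az":0.05,"jaw":1},{"tx":0,"ty":0,"tz":0,"ax":0,"ay":0,"az":0,"jaw":1}]' >/dev/null; python3 st.py
```

```text
tip depth 26.8 dx -0.9 dy -0.3 phi -142.4 tilt [ 0. -0.  0.] F tool [ -8.04  -0.83 -10.28] M tool [ 0.27 -2.01 -0.52] 18.225
tip depth 26.8 dx -0.9 dy -0.4 phi -145.2 tilt [ 0. -0.  0.] F tool [ -9.86  -0.14 -10.97] M tool [ 0.16 -2.07 -0.56] 18.475
```

```bash
python3 -m jog '[{"tx":0,"ty":0,"tz":0,"ax":0,"ay":0,"az":0,"jaw":1},{"tx":0,"ty":0,"tz":0,"ax":0,"ay":0,"az":0.03,"jaw":1},{"tx":0,"ty":0,"tz":0,"ax":0,"ay":0,"az":0,"jaw":1},{"tx":0,"ty":0,"tz":0,"ax":0,"ay":0,"az":0,"jaw":1}]' 120; python3 st.py
python3 - <<'E'
from sock import *
np.set_printoptions(precision=2,suppress=True)
print(sense()['joints'],sense()['tau'])
c=capture('wrist');cv2.imwrite('pics/t1.png',c['color'][150:400,120:430,::-1])
E
```

```text
time_s: 18.98
eef_pos: [600.2, 31.9, 243.4]
ee_rot: [0.075, 0.937, 0.253, 0.228]
force: [-11.5, -5.1, 6.0]
grip_width: 0.238
grip_force: 116.8
tip depth 26.8 dx -1.0 dy -0.3 phi -146.9 tilt [ 0. -0. -0.] F tool [ -9.13   0.85 -10.55] M tool [ 0.15 -2.1  -0.86] 18.975
[-0.16  0.23  1.65  0.07  0.78  0.84] [  1.6  -34.2  -28.32   1.97  -3.35   0.81]
```

View pics/t1.png

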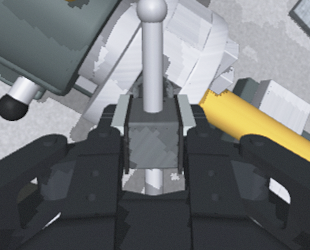

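The torque on the key has climbed to 0.86 N m with the angle barely moving, against 0.07 N m while turning, so this is the dead stop. The key still sits square in the pads. I unload it slightly, within the play, and withdraw.

```bash
python3 -m jog '[{"tx":-0.5,"ty":0,"tz":-2,"ax":0,"ay":0,"az":-0.06,"jaw":1},{"tx":0,"ty":0,"tz":-1,"ax":0,"ay":0,"az":-0.06,"jaw":1},{"tx":0,"ty":0,"tz":0,"ax":0,"ay":0,"az":0,"jaw":1}]' >/dev/null; python3 st.py
python3 -m jog '[{"tx":0,"ty":0,"tz":-4,"ax":0,"ay":0,"az":0,"jaw":1},{"tx":0,"ty":0,"tz":0,"ax":0,"ay":0,"az":0,"jaw":1}]' >/dev/null; python3 st.py
```

```text
tip depth 26.2 dx -1.1 dy 0.2 phi -140.1 tilt [ 0. -0. -0.] F tool [-0.06  3.56 17.74] M tool [-0.61 -0.1  -0.26] 19.4
tip depth 22.4 dx -1.1 dy 0.3 phi -140.2 tilt [ 0. -0.  0.] F tool [ 0.07  5.12 20.52] M tool [-0.73  0.   -0.24] 19.65
```

```bash
python3 -m jog '[{"tx":0,"ty":0.4,"tz":0,"ax":0,"ay":0,"az":-0.05,"jaw":1},{"tx":0,"ty":0,"tz":0,"ax":0,"ay":0,"az":0,"jaw":1}]' >/dev/null; python3 st.py
python3 -m jog '[{"tx":0,"ty":0,"tz":-3,"ax":0,"ay":0,"az":0,"jaw":1},{"tx":0,"ty":0,"tz":0,"ax":0,"ay":0,"az":0,"jaw":1}]' >/dev/null; python3 st.py
```

```text
tip depth 21.9 dx -1.1 dy 0.2 phi -137.3 tilt [ 0. -0. -0.] F tool [-1.86  1.21 13.55] M tool [-0.23 -0.29 -0.1 ] 19.9
tip depth 18.4 dx -1.1 dy 0.1 phi -137.3 tilt [ 0. -0.  0.] F tool [-1.38  1.16 10.27] M tool [-0.11 -0.46 -0.1 ] 20.15
```

```bash
python3 -m jog '[{"tx":0,"ty":0,"tz":0,"ax":0,"ay":0,"az":-0.03,"jaw":1},{"tx":0,"ty":0,"tz":0,"ax":0,"ay":0,"az":0,"jaw":1}]' >/dev/null; python3 st.py
python3 -m jog '[{"tx":0,"ty":0,"tz":-5,"ax":0,"ay":0,"az":0,"jaw":1},{"tx":0,"ty":0,"tz":0,"ax":0,"ay":0,"az":0,"jaw":1}]' >/dev/null; python3 st.py
python3 -m jog '[{"tx":0,"ty":0,"tz":-10,"ax":0,"ay":0,"az":0,"jaw":1},{"tx":0,"ty":0,"tz":-10,"ax":0,"ay":0,"az":0,"jaw":1},{"tx":0,"ty":0,"tz":-25,"ax":0,"ay":0,"az":0,"jaw":1},{"tx":0,"ty":0,"tz":-25,"ax":0,"ay":0,"az":0,"jaw":1},{"tx":0,"ty":0,"tz":0,"ax":0,"ay":0,"az":0,"jaw":1}]' >/dev/null; python3 st.py
python3 - <<'E'
from sock import *
np.set_printoptions(precision=2,suppress=True)
T=pose();g=np.load('grasp.npy');g[2,3]=340;print(plan(g),sense()['joints'])
c=capture('wrist');s=capture('side');out=np.zeros((420,800,3),np.uint8);out[:,:400]=c['color'][:,80:480,::-1];u,v=map(int,proj(s,T[:3,3]+T[:3,2]*20));out[:400,400:]=cv2.resize(s['color'][max(0,v-60):max(0,v-60)+120,u-60:u+60,::-1],(400,400))
tip=T[:3,3]+T[:3,2]*53.7
print(proj(c,tip,T),proj(s,tip),u-60,max(0,v-60))
cv2.imwrite('pics/o1.png',out)
E
```

```text
tip depth 17.7 dx -0.9 dy -0.1 phi -135.5 tilt [ 0. -0. -0.] F tool [-3.61 -0.03  4.57] M tool [ 0.17 -0.78 -0.02] 20.4
tip depth 11.9 dx -0.8 dy -0.4 phi -135.6 tilt [ 0. -0. -0.] F tool [-4.15 -1.    0.68] M tool [ 0.31 -0.92 -0.05] 20.65
tip depth -59.5 dx -0.7 dy -1.4 phi -135.6 tilt [ 0.01 -0.01 -0.  ] F tool [-0.79 -0.11  2.65] M tool [ 0.3  -0.27 -0.05] 21.275
(array([ 120.6, -286.1,  -83.6]), array([ 0.58,  0.19, -2.19])) [-0.17  0.09  1.62  0.07  0.95  0.64]
[273.38 229.71] [303.21 154.44] 238 83
```

View pics/o1.png

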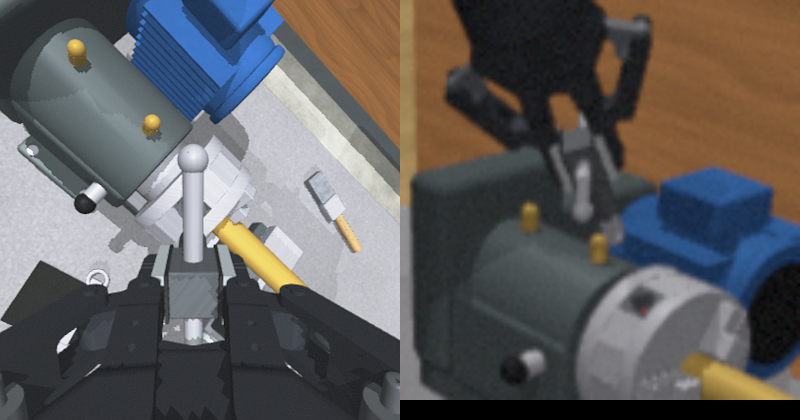

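The picture shows the key clear of the socket and upright in the pads, with the jaws and socket undisturbed. Next I carry it back.

```bash
python3 -m jog '[{"tx":0,"ty":0,"tz":-25,"ax":0,"ay":0,"az":0,"jaw":1},{"tx":0,"ty":0,"tz":0,"ax":0.0446,"ay":0.0146,"az":-0.1685,"jaw":1},{"tx":0,"ty":0,"tz":0,"ax":0.0446,"ay":0.0146,"az":-0.1685,"jaw":1},{"tx":0,"ty":0,"tz":0,"ax":0.0446,"ay":0.0146,"az":-0.1685,"jaw":1},{"tx":0,"ty":0,"tz":0,"ax":0.0446,"ay":0.0146,"az":-0.1685,"jaw":1}]' >/dev/null
python3 -m jog '[{"tx":0,"ty":0,"tz":0,"ax":0.0446,"ay":0.0146,"az":-0.1685,"jaw":1},{"tx":0,"ty":0,"tz":0,"ax":0.0446,"ay":0.0146,"az":-0.1685,"jaw":1},{"tx":0,"ty":0,"tz":0,"ax":0.0446,"ay":0.0146,"az":-0.1685,"jaw":1},{"tx":0,"ty":0,"tz":0,"ax":0.0446,"ay":0.0146,"az":-0.1685,"jaw":1},{"tx":0,"ty":0,"tz":0,"ax":0.0446,"ay":0.0146,"az":-0.1685,"jaw":1}]' >/dev/null
python3 -m jog '[{"tx":0,"ty":0,"tz":0,"ax":0.0446,"ay":0.0146,"az":-0.1685,"jaw":1},{"tx":0,"ty":0,"tz":0,"ax":0.0446,"ay":0.0146,"az":-0.1685,"jaw":1},{"tx":0,"ty":0,"tz":0,"ax":0.0446,"ay":0.0146,"az":-0.1685,"jaw":1},{"tx":0,"ty":0,"tz":0,"ax":0.0446,"ay":0.0146,"az":-0.1685,"jaw":1},{"tx":0,"ty":0,"tz":0,"ax":0,"ay":0,"az":0,"jaw":1}]'
python3 - <<'E'
from sock import *
T=pose();g=np.load('grasp.npy');g[2,3]=300;print(plan(g),sense()['joints'].round(2))
E
```

```text
time_s: 23.25
eef_pos: [549.7, 34.9, 338.5]
ee_rot: [-0.004, 0.087, 0.996, -0.003]
force: [0.7, 0.5, -2.8]
grip_width: 0.239
grip_force: 123.5
(array([162.8, 270.7,  38. ]), array([-0.005, -0.007,  0.004])) [-0.15  0.33  1.2  -0.01  1.62 -1.54]
```

```bash
python3 -m jog '[{"tx":30,"ty":48,"tz":0,"ax":-0.005,"ay":-0.007,"az":0.004,"jaw":1},{"tx":30,"ty":50,"tz":0,"ax":0,"ay":0,"az":0,"jaw":1},{"tx":30,"ty":50,"tz":0,"ax":0,"ay":0,"az":0,"jaw":1},{"tx":30,"ty":50,"tz":10,"ax":0,"ay":0,"az":0,"jaw":1},{"tx":26,"ty":44,"tz":28,"ax":0,"ay":0,"az":0,"jaw":1}]' 100 >/dev/null
python3 -m jog '[{"tx":17,"ty":29,"tz":40,"ax":0,"ay":0,"az":0,"jaw":1},{"tx":0,"ty":0,"tz":50,"ax":0,"ay":0,"az":0,"jaw":1},{"tx":0,"ty":0,"tz":50,"ax":0,"ay":0,"az":0,"jaw":1},{"tx":0,"ty":0,"tz":15,"ax":0,"ay":0,"az":0,"jaw":1},{"tx":0,"ty":0,"tz":0,"ax":0,"ay":0,"az":0,"jaw":1}]'
python3 -m jog '[{"tx":0,"ty":0,"tz":0,"ax":0,"ay":0,"az":0,"jaw":1},{"tx":0,"ty":0,"tz":0,"ax":0,"ay":0,"az":0,"jaw":1}]'
python3 - <<'E'
from sock import *
T=pose();g=np.load('grasp.npy');print(plan(g),sense()['joints'].round(2))
np.set_printoptions(precision=1,suppress=True)
c=capture('wrist');save(c,'p1.png');tip=T[:3,3]+T[:3,2]*53.7;b=np.array([436.2,329.8,45.])
print(tip,[(q,r['centre'],r['conf']) for q in ['key_tip','block_hole','key_grip'] for r in place_of(q,'wrist')[:1]],proj(c,tip,T),proj(c,b,T))
for k in ['scene','side']:
    s=capture(k);print(k,proj(s,tip),proj(s,b),[(q,r['centre'],r['conf']) for q in ['key_tip','block_hole'] for r in place_of(q,k)[:2]])
E
```

```text
time_s: 24.5
eef_pos: [436.9, 329.5, 146.5]
ee_rot: [0.001, 0.089, 0.996, -0.001]
force: [1.0, -0.4, -2.0]
grip_width: 0.242
grip_force: 123.4
time_s: 24.75
eef_pos: [437.2, 329.8, 147.7]
ee_rot: [0.002, 0.089, 0.996, 0.0]
force: [-0.1, -0.3, -3.3]
grip_width: 0.241
grip_force: 123.4
(array([ 1.7, -0.6, 81. ]), array([0.001, 0.003, 0.001])) [ 0.43  0.44  1.55 -0.    1.15 -0.96]
[437.4 329.8  94. ] [('key_tip', [270.7, 228.1], 0.85), ('block_hole', [272.3, 206.7], 0.89)] [271.3 226.7] [271.4 206.9]
scene [388.4 163.9] [384.  174.6] [('key_tip', [341.7, 148.2], 0.72), ('key_tip', [384.0, 161.4], 0.7), ('block_hole', [383.6, 173.0], 0.78)]
side [182.  197.6] [183.2 213.4] [('key_tip', [138.1, 250.9], 0.97), ('key_tip', [182.2, 197.8], 0.76), ('block_hole', [184.6, 215.3], 0.65)]
```

View pics/p1.png

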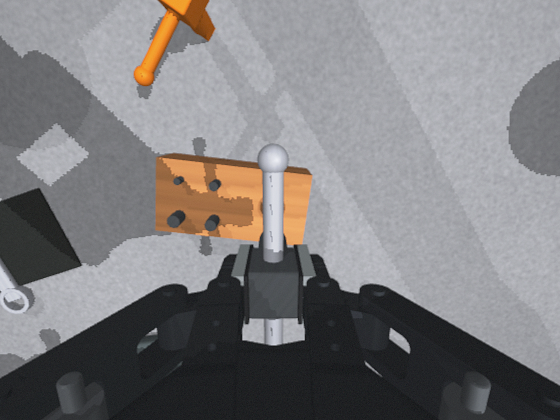

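The key hangs straight above its hole at (272,207), and the network agrees with my projection. I lower it while watching the force.

```bash
cat > d.py <<'E'
from sock import *
np.set_printoptions(precision=1,suppress=True)
T=pose();s=sense();print(plan(np.load('grasp.npy')),s['force'],s['wrist_torque'])
E
python3 -m jog '[{"tx":1.5,"ty":-0.5,"tz":20,"ax":0,"ay":0.003,"az":0,"jaw":1},{"tx":0,"ty":0,"tz":20,"ax":0,"ay":0,"az":0,"jaw":1},{"tx":0,"ty":0,"tz":4,"ax":0,"ay":0,"az":0,"jaw":1},{"tx":0,"ty":0,"tz":0,"ax":0,"ay":0,"az":0,"jaw":1},{"tx":0,"ty":0,"tz":0,"ax":0,"ay":0,"az":0,"jaw":1}]'>/dev/null; python3 d.py
python3 -m jog '[{"tx":0,"ty":0,"tz":5,"ax":0,"ay":0,"az":0,"jaw":1},{"tx":0,"ty":0,"tz":3,"ax":0,"ay":0,"az":0,"jaw":1},{"tx":0,"ty":0,"tz":0,"ax":0,"ay":0,"az":0,"jaw":1}]'>/dev/null; python3 d.py
python3 -m jog '[{"tx":0,"ty":0,"tz":5,"ax":0,"ay":0,"az":0,"jaw":1},{"tx":0,"ty":0,"tz":0,"ax":0,"ay":0,"az":0,"jaw":1}]'>/dev/null; python3 d.py
```

```text
(array([-0.3,  0.1, 36.4]), array([ 0., -0.,  0.])) [ 0.5 -0.3 -3.4] [-0.  0.  0.]
(array([-0.9,  0.5, 27.2]), array([-0., -0.,  0.])) [-0.4  0.9 -2.2] [-0.  0.  0.]
(array([-0.9,  0.6, 22.1]), array([-0., -0.,  0.])) [-0.7 -0.  -2.8] [ 0. -0.  0.]
```

```bash
python3 -m jog '[{"tx":-0.6,"ty":0.4,"tz":6,"ax":0,"ay":0,"az":0,"jaw":1},{"tx":0,"ty":0,"tz":0,"ax":0,"ay":0,"az":0,"jaw":1}]'>/dev/null; python3 d.py
python3 -m jog '[{"tx":0,"ty":0,"tz":6,"ax":0,"ay":0,"az":0,"jaw":1},{"tx":0,"ty":0,"tz":0,"ax":0,"ay":0,"az":0,"jaw":1}]'>/dev/null; python3 d.py
python3 -m jog '[{"tx":0,"ty":0,"tz":6,"ax":0,"ay":0,"az":0,"jaw":1},{"tx":0,"ty":0,"tz":0,"ax":0,"ay":0,"az":0,"jaw":1}]'>/dev/null; python3 d.py
```

```text
(array([-0.4,  0.2, 16. ]), array([-0., -0.,  0.])) [ 0.4  0.5 -2.9] [-0.  0.  0.]
(array([-0.4,  0.2, 10. ]), array([-0., -0.,  0.])) [ 0.7  0.3 -2.4] [-0. -0. -0.]
(array([-0.4,  0.2,  4. ]), array([-0., -0.,  0.])) [-0.  -0.  -2.7] [ 0.1 -0.  -0. ]
```

```bash
python3 -m jog '[{"tx":0,"ty":0,"tz":2.5,"ax":0,"ay":0,"az":0,"jaw":1},{"tx":0,"ty":0,"tz":0,"ax":0,"ay":0,"az":0,"jaw":1}]'>/dev/null; python3 d.py
python3 -m jog '[{"tx":0,"ty":0,"tz":1.2,"ax":0,"ay":0,"az":0,"jaw":1},{"tx":0,"ty":0,"tz":0,"ax":0,"ay":0,"az":0,"jaw":1}]'>/dev/null; python3 d.py
```

```text
(array([-0.2,  0. ,  1.9]), array([-0., -0.,  0.])) [ 0.1  0.4 -3.6] [-0.  0. -0.]
(array([-0.2,  0. ,  0.8]), array([-0., -0.,  0.])) [-0.3 -0.5 -2.7] [ 0.   0.1 -0. ]
```

```bash
python3 -m jog '[{"tx":0,"ty":0,"tz":1,"ax":0,"ay":0,"az":0,"jaw":1},{"tx":0,"ty":0,"tz":0,"ax":0,"ay":0,"az":0,"jaw":1}]'>/dev/null; python3 d.py
python3 -m jog '[{"tx":0,"ty":0,"tz":1,"ax":0,"ay":0,"az":0,"jaw":1},{"tx":0,"ty":0,"tz":0,"ax":0,"ay":0,"az":0,"jaw":1}]'>/dev/null; python3 d.py
```

```text
(array([-0. , -0.1,  0.1]), array([-0., -0.,  0.])) [-0.5 -0.1  1.2] [-0.1  0.2  0. ]
(array([ 0.1, -0.1,  0. ]), array([ 0., -0.,  0.])) [-3.6 -1.9  9.7] [-0.5  0.7  0. ]
```

```bash
python3 -m jog '[{"tx":0,"ty":0,"tz":-0.7,"ax":0,"ay":0,"az":0,"jaw":1},{"tx":0,"ty":0,"tz":0,"ax":0,"ay":0,"az":0,"jaw":0.45},{"tx":0,"ty":0,"tz":0,"ax":0,"ay":0,"az":0,"jaw":0.3},{"tx":0,"ty":0,"tz":0,"ax":0,"ay":0,"az":0,"jaw":-0.2},{"tx":0,"ty":0,"tz":0,"ax":0,"ay":0,"az":0,"jaw":-0.7}]' 20
python3 -m jog '[{"tx":0,"ty":0,"tz":0,"ax":0,"ay":0,"az":0,"jaw":-1},{"tx":0,"ty":0,"tz":0,"ax":0,"ay":0,"az":0,"jaw":-1},{"tx":0,"ty":0,"tz":-10,"ax":0,"ay":0,"az":0,"jaw":-1},{"tx":0,"ty":0,"tz":-30,"ax":0,"ay":0,"az":0,"jaw":-1},{"tx":0,"ty":0,"tz":-50,"ax":0,"ay":0,"az":0,"jaw":-1}]'
python3 -m jog '[{"tx":0,"ty":0,"tz":-50,"ax":0,"ay":0,"az":0,"jaw":-1},{"tx":-20,"ty":0,"tz":-15,"ax":0,"ay":0,"az":0,"jaw":-1},{"tx":0,"ty":0,"tz":0,"ax":0,"ay":0,"az":0,"jaw":-1},{"tx":0,"ty":0,"tz":0,"ax":0,"ay":0,"az":0,"jaw":-1}]'; python3 look.py
```

```text
time_s: 28.88
eef_pos: [435.6, 329.5, 66.1]
ee_rot: [-0.001, 0.088, 0.996, -0.001]
force: [-0.1, -0.4, -1.1]
grip_width: 0.765
grip_force: 0.0
time_s: 29.5
eef_pos: [435.1, 329.3, 156.8]
ee_rot: [-0.002, 0.088, 0.996, -0.001]
force: [0.1, 0.1, 0.8]
grip_width: 0.997
grip_force: 0.0
time_s: 30.0
eef_pos: [454.6, 326.0, 220.2]
ee_rot: [-0.002, 0.088, 0.996, -0.001]
force: [-0.0, -0.3, -0.3]
grip_width: 1.001
grip_force: 0.0
[[ -0.98   0.18  -0.   454.61]
 [  0.18   0.98  -0.   326.04]
 [  0.    -0.    -1.   220.21]
 [  0.     0.     0.     1.  ]] [ 0.41  0.4   1.41 -0.    1.34 -0.98]
key_grip 0.76 [273.2, 185.4] [437.68 330.16 101.17]
key_tip 0.74 [221.6, 34.9] [291.17 304.11  33.54]
block_hole 0.73 [274.6, 172.1] [426.35 333.47  99.43]
1659 [432.9  331.42  94.15] [376.6  315.16  77.76] [496.68 346.42 102.76]
(array([  1,  10,   1,  13, 288, 705,  65,   5, 538,  33,   0,   0,   0]), array([ 75,  78,  81,  84,  87,  90,  93,  96,  99, 102, 105, 108, 111,
       114]))
bar [431.21 331.8 ] [-0.99  0.17]
-65.9571056392341 55.13165727413711 [436.54 330.87]
head [436.14 330.73 100.87] [436.09 330.78 100.9 ] ((436.2896728515625, 330.5588073730469), (21.027332305908203, 21.262691497802734), 80.41171264648438)
[422.15 291.1   45.     1.  ]
```

View pics/w2.png

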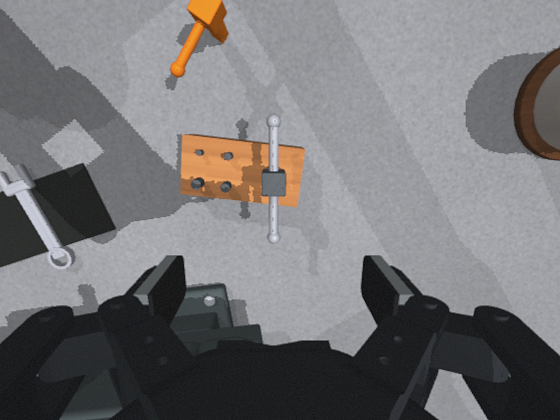

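The key stands in its hole again, head at (274,183), top at 101 mm as before. The gripper is clear, and the spanner and decoy are where they were.

```bash
python3 -c "from rig import finish_job; print(finish_job())"
```

```text
the job is handed in; nothing more can be done
None
```

I put the key fully home, turned it clockwise to the dead stop (0.86 N m against about 0.07 N m while turning), drew it out and stood it back in its hole. The job was handed in at about 30 s, and I never went near the oil bottle or the spanner.

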